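# Lever up a mould plate and slip a parallel under it

### The arm

A 7-joint arm with a two-finger parallel gripper is mounted at the origin on a cart in front of the work surface, level with it; the furniture and walls round the work are solid. World frame = base frame: x ahead of the robot, y to its left, z up, the work surface at z = 0. Lengths are in m, angles in rad, forces in N, time in s.
With the tool pointing down it reaches from about 0.425 to 0.825 m from the base axis. Payload 3.6 kg.
Tool frame: the origin (TCP) lies where the fingers leave the gripper's body, on its centre line; the fingertips stand 73 mm ahead of it and the grasp point (between the pads) lies 54 mm ahead of it; z points along the fingers, y is the line along which they close (so a half turn about z gives the same grasp; the last joint's range is limited). The gripper opens to 85 mm and grips with 20 to 120 N. Pads are 22 mm wide; open, the fingers measure 114 mm over their backs; the gripper's body (76 mm by 85 mm) begins 54 mm behind the grasp point. The pads swing forward as they close: fully open they stand 13 mm farther back than shut.
Start: joints at [-1.331, 0.615, -0.013, 1.423, 0.008, 1.103, -0.04], TCP at [0.171, 0.627, 0.304] pointing down, gripper open.
Joint ranges: [-3.12, 3.12], [-0.3, 2.06], [-1.34, 1.32], [0.26, 2.42], [-1.36, 4.5], [0.01, 1.98], [-2.84, 2.84]. Speed limits (rad/s): [2.79, 2.79, 3.14, 3.14, 3.14, 3.14, 3.14].

### API

Orientations are given as a unit quaternion [x, y, z, w].
In Python, from station import arm, snapshot, camera_info, ticket gives the robot as it stands. Calls block until the motion is done:
- arm.movep(position, orientation): joint-space move of the TCP to a pose.
- arm.line_to(position, velocity=0.15, ori=None): straight line of the TCP; ori=None keeps the orientation; velocity is the mean speed in m/s.
- arm.move_j(angles): joint-space move.
- arm.move_gripper(opening, effort=None): opening from 0.0 (shut) to 1.0 (fully open); effort is the grip in N (None keeps the last); returns when the fingers have stopped.
- arm.pause(seconds).
- arm.ik(position, orientation): joint angles nearest the present ones, or None.
- snapshot(name): name is "scene" or "top" or "wrist"; returns the picture (400x640x3 uint8, blue, green, red); there is no depth.
- camera_info(name): a dict with "fx", "fy", "cx", "cy" (pixels), "R" (3x3) and "t" (3): a world point X has camera coordinates R X + t; the wrist camera has in their place "T_tool_cam" (4x4, takes a point from camera to tool coordinates, whose origin is the TCP and whose axes are the flange's). Camera axes: x right, y down, z forward; pixel columns grow to the right and rows downward; lengths in m; the calibration is good to about 2 mm. A picture is of the moment at which its call begins: read the wrist's pose just before it. camera_info takes no time and is no camera call.
A pose or a line that the arm cannot do raises arm.MotionError and nothing moves.
- ticket.finish_job(): hands the job in; it is judged then, once.
Readings, each from a call of its own:
- arm.read_time(): time.
- arm.read_joint_positions(): joint angles.
- arm.read_dq(): joint speeds.
- arm.read_effort(): joint torques, N m.
- arm.read_tool_pos(): TCP position.
- arm.read_eef_rot(): TCP orientation.
- arm.read_ft_force(): force on the tool from outside, world axes, zero at the start.
- arm.read_wrist_torque(): the same for the moment, N m.
- arm.read_opening(): opening from 0.0 (shut) to 1.0 (fully open).
- arm.read_finger_force(): force on a finger pad.
Only numpy, scipy, OpenCV 4.12 (cv2) and the standard library are available. Lean on these libraries where they do the work, as an engineer would, in place of code of your own. Each camera call takes 0.05 s, during which the arm holds its last target. There are 200 camera calls.

### The job

Put the toe of the pry bar into the slot in the front edge of the mould plate and lever the plate up over the stand's fulcrum rib, bringing the handle right down so that the bar's own weight keeps the edge raised. Slip the thicker of the two steel parallels two to four centimetres under the raised front edge, beside the bar near the middle of the edge, then draw the bar out so that the plate rests on the parallel, and stand the bar back on the bench clear of the stand. Leave the plate on its stand and the thin parallel, paste jar and oil bottle where they are.

Things in the scene. Friction and masses are not known exactly. Their poses are not given: they have to be found in the camera images.
- fit_stand: Fixed dark steel stand, base plate 220 x 190 x 10 mm (top 10 mm above the bench). Origin on the bench under the middle of the mould plate; x points from the front (bar side) to the rear, z up. The base reaches from x=-130 to +90 mm; an 8 mm high stop stands behind the plate from x=74 mm.
- rib_crest (a point): Middle of the crest of the stand's fulcrum rib (stand's axes): round top of radius 6 mm, 44 mm long along y, 30 mm above the bench, 20 above the base, at (-107.5, -45) mm of the stand, 37.5 mm before the plate's front.
- mould_plate: Loose aluminium plate lying on the stand, 140 (x) x 180 (y) x 32 mm, about 1.8 kg, too wide to grasp. Origin: centre of its underside; x from front to rear, z up. Levered up, it tips about its rear lower edge. With the bar right down its front edge stands about 20 mm above the base.
- slot_mouth (a point): Middle of the pry slot's mouth at the plate's lower front edge, right of the middle: (-70, -45, 0) mm of the plate, plate's axes. The slot is 40 mm wide along y, 32 mm deep, open below, 14.5 mm high from the underside up, relieved to 20 mm in its first 8 mm.
- bar_grip (a point): Point on the pry bar's upright grip tab (dark steel bar, 0.9 kg, balancing near the tab). Axes: x along the handle to the toe, y across, z up from the handle. Tab 12 mm thick (x), 30 wide (y), from 24 mm below this point (top of the handle) to 18 above; pinched across the 12 mm, the hand turns with the bar. Handle 20 wide, 10 thick, underside 34 mm below this point.
- bar_toe (a point): Underside of the bar's toe tip, (174, 0, -24) mm from bar_grip in the bar's axes. Toe blade 47 long, 20 wide, 5 thick, bent up 12 degrees from the handle at x=128 mm. To enter the slot above the fulcrum the handle slopes about 30 degrees, toe down, its underside at about x=120 mm just above the crest; the toe then reaches some 14 mm into the slot.
- bar_roller (a point): Centre of the steel roller weight under the handle's end, (-45, 0, -44) mm from bar_grip; axis along y, radius 20, 56 long. With the handle level on the fulcrum the roller stands on the bench, and its weight holds the plate up when let go. Stood on the bench by itself, the bar rests on roller and bend, toe end lower by 10 degrees, bar_grip about 55 mm up.
- thick_parallel_mid (a point): Centre of the thicker steel parallel, a flat bar 120 (x) x 30 (y) x 12 mm, 0.3 kg, lying flat on the bench: the one to slip under the plate.
- thin_parallel_mid (a point): Centre of the other steel parallel, of the same outline, 120 x 30 mm, but 6 mm thick: not needed.
- bench_jar: Bystander: squat paste jar with black lid, diameter 55, height 46 mm; origin at the centre of its underside.
- bench_bottle: Bystander: white oil bottle with a red spout, diameter 44, height 142 mm; origin at the centre of its underside.

How it is judged:
By the outcome, as a careful person would: the job done as asked, in the order asked, and still so for the second after the job is handed in, with the robot touching nothing.
It also fails if it takes over 72 s, if anything falls off the work surface, if the arm or the gripper's body presses on something with over 40 N, if the wrist force passes 120 N, or if a joint passes its speed limit or range.

## Working session

There is one attempt and no reset: what is moved stays moved. The work goes in short steps, each a Python script; the robot and the scene stay as the last script left them, time stands still between calls to the robot, and variables do not carry over. Pictures are saved under pics/ and viewed, at most 10 in all, crops included, and the job is handed in when it is done.

```bash
mkdir -p pics; ls
python3 - <<'E'
from station import arm,snapshot,camera_info
import cv2
for n in("top","scene"):
    cv2.imwrite(f"pics/{n}0.png",snapshot(n)); c=camera_info(n); print(n,c)
print(camera_info("wrist")); print(arm.read_time(),arm.read_eef_rot(),arm.read_ft_force())
E
```

```text
pics
top {'fx': 405.20067974773656, 'fy': 405.20067974773656, 'cx': 318.00718396142054, 'cy': 201.23007059721076, 'R': array([[ 0.01432734, -0.99987153, -0.00718742],
       [-0.9812025 , -0.01267561, -0.19256421],
       [ 0.19244837,  0.00981125, -0.98125805]]), 't': array([0.02843758, 0.55647504, 1.28766442])}
scene {'fx': 466.26752901595637, 'fy': 466.26752901595637, 'cx': 327.89029765389444, 'cy': 192.96641464471037, 'R': array([[ 0.68955884, -0.724192  ,  0.00738646],
       [-0.53839782, -0.51941812, -0.66357563],
       [ 0.48439282,  0.45359758, -0.74807274]]), 't': array([-0.33974572,  0.35906536,  1.0801771 ])}
{'fx': 334.89373489215353, 'fy': 334.89373489215353, 'cx': 316.7618733402758, 'cy': 196.7299665671204, 'T_tool_cam': array([[ 1.17803864e-04, -9.60257007e-01, -2.79117300e-01,
         7.15987682e-02],
       [ 9.99999793e-01, -6.35859380e-05,  6.40815463e-04,
         8.27501587e-05],
       [-6.33095473e-04, -2.79117317e-01,  9.60256800e-01,
        -6.98328236e-02],
       [ 0.00000000e+00,  0.00000000e+00,  0.00000000e+00,
         1.00000000e+00]])}
0.1 [ 1.32465213e-01  9.91186939e-01 -1.18193266e-03 -1.49554002e-04] [-0.03637788 -0.49341706  0.04488266]
```

View pics/top0.png

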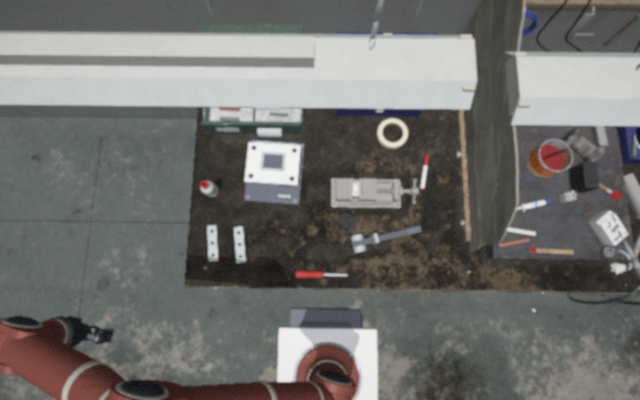

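View pics/scene0.png

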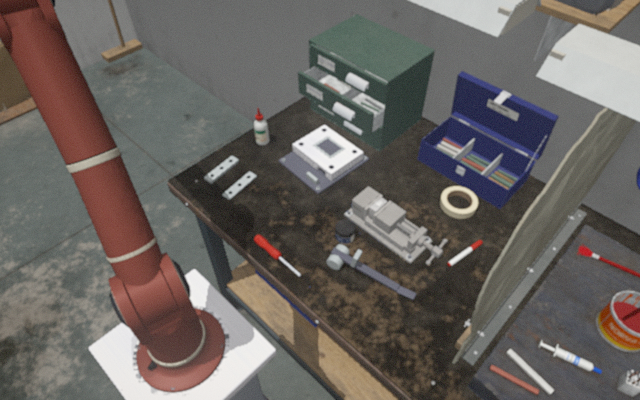

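The top view shows the plate and stand at about (273,170) with the front towards the robot. The parallels are at (212,243) and (239,243), and the bottle is at (208,188). The jar's black lid is at (346,220). The bar has its roller at (358,243), its tab at about (375,238) and its toe at (421,231), pointing to -y. Next I get rough coordinates and closer wrist views.

```bash
cat > h.py <<'E'
from station import arm,snapshot,camera_info,ticket
import numpy as np, cv2
from scipy.spatial.transform import Rotation as Ro
def cam(name):
    """(K, R, t) with camera coords = R X + t"""
    c=camera_info(name); K=np.array([[c["fx"],0,c["cx"]],[0,c["fy"],c["cy"]],[0,0,1]])
    if name!="wrist": return K,c["R"],c["t"]
    T=np.eye(4); T[:3,:3]=Ro.from_quat(arm.read_eef_rot()).as_matrix(); T[:3,3]=arm.read_tool_pos()
    W=np.linalg.inv(T@c["T_tool_cam"]); return K,W[:3,:3],W[:3,3]
def ray(C,uv,z):
    """pixels (n,2) -> world points on plane height z"""
    K,R,t=C; uv=np.atleast_2d(uv).astype(float)
    d=np.c_[uv,np.ones(len(uv))]@np.linalg.inv(K).T@R; o=-R.T@t
    return o+d*((z-o[2])/d[:,2])[:,None]
def proj(C,X):
    K,R,t=C; p=(np.atleast_2d(X)@R.T+t)@K.T; return p[:,:2]/p[:,2:]
def down(yaw,tilt=0):
    """tool down; tool x axis at world heading yaw; tilt = pitch of tool x downward"""
    return (Ro.from_euler("z",yaw)*Ro.from_euler("y",tilt)*Ro.from_quat([1,0,0,0])).as_quat()
def shot(name):
    C=cam("wrist"); im=snapshot("wrist"); cv2.imwrite(f"pics/{name}.png",im); np.savez(f"pics/{name}.npz",K=C[0],R=C[1],t=C[2]); return C,im
def load(name):
    d=np.load(f"pics/{name}.npz"); return (d["K"],d["R"],d["t"]),cv2.imread(f"pics/{name}.png")
E
python3 - <<'E'
from h import *
C=cam("top")
for n,uv,z in [("plate",(273,160),.042),("base",(273,203),.01),("P1",(212,243),.01),("P2",(239,243),.01),("bottle",(205,184),.14),("jar",(346,220),.046),("roller",(358,243),.04),("tab",(375,238),.06),("toe",(421,231),.01)]:
    print(n,ray(C,uv,z)[0].round(3))
for p,y in [((.56,.16,.33),np.pi),((.5,-.12,.33),np.pi),((.56,.16,.33),0),((.5,-.12,.33),0)]: print(arm.ik(p,down(y)))
E
```

```text
plate [0.7   0.192 0.042]
base [0.557 0.19  0.01 ]
P1 [0.417 0.391 0.01 ]
P2 [0.418 0.3   0.01 ]
bottle [0.59  0.389 0.14 ]
jar [ 0.496 -0.057  0.046]
roller [ 0.421 -0.097  0.04 ]
tab [ 0.436 -0.15   0.06 ]
toe [ 0.467 -0.312  0.01 ]
[-0.36693354  0.48420063  0.07998136  1.59171472 -0.04247208  1.06737661
  1.29518176]
[-0.08826675  0.39597427  0.40243231  1.78245737 -0.18057325  0.99940656
  1.95516035]
[-0.77576459  0.57803458  0.76938134  1.60484945 -0.43235407  1.13649775
 -1.47328107]
[-0.54074357  0.65535702  1.25575711  1.79403748 -0.67002832  1.20287366
 -0.65312516]
```

Run:
```python
from h import *
arm.movep([.53,.24,.34],down(np.pi)); print(arm.read_time()); shot("wA"); 
arm.movep([.45,-.15,.28],down(np.pi)); print(arm.read_time(),arm.read_joint_positions()); shot("wB")
```

```text
2.0167
3.5583 [ 0.17137489  0.37773639  0.13928161  1.94858398 -0.07137016  0.81902098
  1.92318934]
```

View pics/wA.png

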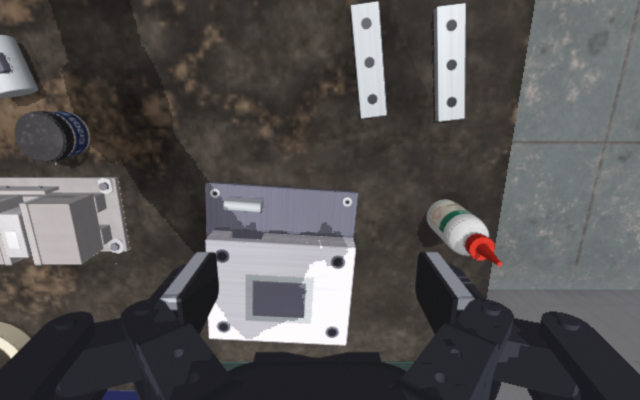

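View pics/wB.png

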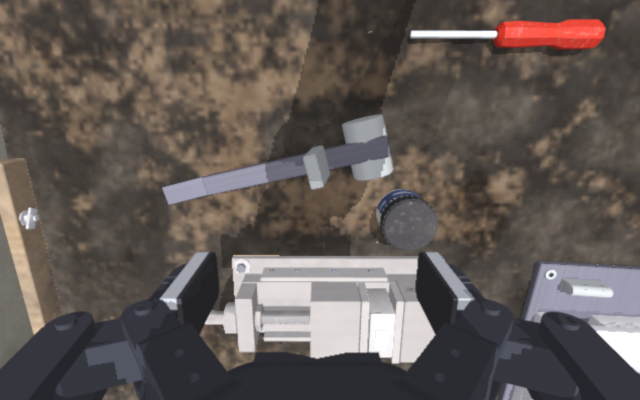

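wA shows the base front corners at (207,183) and (358,192), the rib at (223..263, ~206), the slot at about (247,235), and the parallels at (369,60) and (451,62). wB shows the bar: toe tip at (166,195), tab at (316,167), roller at (368,147), and the jar lid at (409,223). I zoom in once for exact pixels and extract the parallels' contours.

Run:
```python
from h import *
C,im=load("wA")
hsv=cv2.cvtColor(im,cv2.COLOR_BGR2HSV)
m=((hsv[...,2]>150)&(hsv[...,1]<60)).astype(np.uint8)*255; m[135:]=0; m[:,:340]=0; m[:,480:]=0
m=cv2.morphologyEx(m,cv2.MORPH_CLOSE,np.ones((5,5)))
for c in cv2.findContours(m,cv2.RETR_EXTERNAL,cv2.CHAIN_APPROX_NONE)[0]:
    if cv2.contourArea(c)<800: continue
    for z in(.006,.012):
        P=ray(C,c[:,0],z)[:,:2]; r=cv2.minAreaRect((P*1e4).astype(np.float32)); print(z,np.round(r[0],0)/1e4,np.round(r[1],0)/10,round(r[2],1))
    print(c[:,0].min(0),c[:,0].max(0))
a=cv2.resize(im[0:130,340:480],None,fx=2.5,fy=2.5,interpolation=cv2.INTER_CUBIC)
b=cv2.resize(im[175:245,200:364],None,fx=2.7,fy=2.7,interpolation=cv2.INTER_CUBIC)
_,w=load("wB"); d=cv2.resize(w[105:215,150:410],None,fx=2.5,fy=2.5,interpolation=cv2.INTER_CUBIC)
M=np.zeros((600,800,3),np.uint8); M[:325,:350]=a; M[:b.shape[0],352:352+b.shape[1]]=b; M[325:,:650]=d; 
cv2.imwrite("pics/mos.png",M)
```

```text
0.006 [0.4197 0.3932] [121.9  30.7] 6.5
0.012 [0.4202 0.391 ] [120.1  30.2] 6.5
[437   3] [465 120]
0.006 [0.4162 0.3008] [121.5  30.3] 7.5
0.012 [0.4168 0.2999] [119.7  29.8] 7.5
[351   0] [386 117]
```

View pics/mos.png

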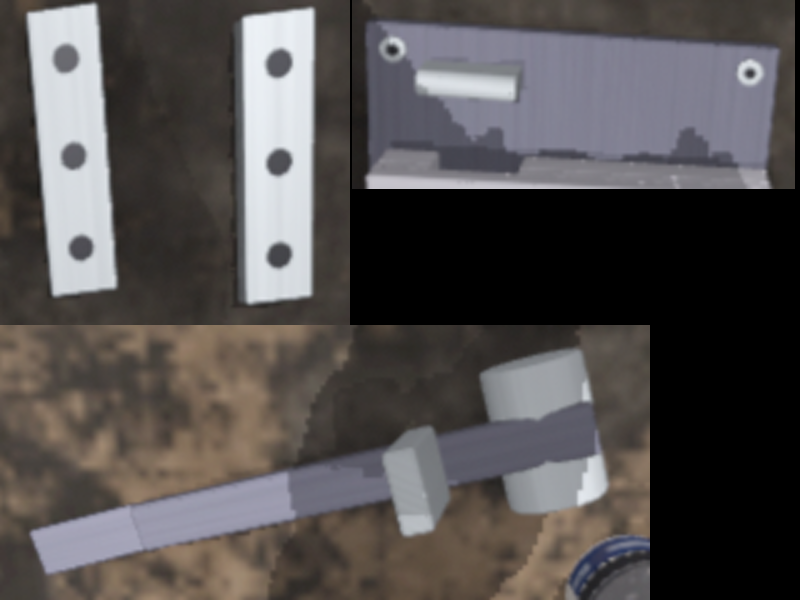

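The right-hand parallel (y≈0.39) shows a side face about 3 px wide and the other shows none, so the right one is the thick one. I now compute the poses of the bar, stand, rib and slot.

Run:
```python
from h import *
A,_=load("wA"); B,_=load("wB")
mA=lambda x,y:(200+(x-352)/2.7-.3,175+y/2.7-.3); mB=lambda x,y:(150+x/2.5-.3,105+(y-325)/2.5-.3)
toe=ray(B,mB(38.5,552),.0066)[0]; tab=ray(B,mB(409,484),.073)[0]
print("toe",toe,"tab",tab,"horiz",np.hypot(*(toe-tab)[:2]),"hdg",np.degrees(np.arctan2(*(toe-tab)[1::-1])))
R1,R2=ray(B,mB(482,375),.04)[0],ray(B,mB(583,348),.04)[0]; 
for p in[(597,430)]: print("end",ray(B,mB(*p),.07)[0])
fR,fL=ray(A,mA(367,22),.01)[0],ray(A,mA(778,47),.01)[0]; d=(fL-fR)[:2]; print("front",fR,fL,np.hypot(*d)); yaw=np.arctan2(-d[0],d[1]); print("yaw",np.degrees(yaw))
ux=np.array([np.cos(yaw),np.sin(yaw)]); uy=np.array([-ux[1],ux[0]]); o=(fR+fL)[:2]/2+.13*ux
print("stand o",o)
for n,p,z,e in[("rib",(468,80),.03,(-.1075,-.045)),("screwR",(392,49),.01,(0,0)),("plateFR",(367,177),.042,(-.07,-.09)),("plateFL",(770,172),.042,(-.07,.09)),("slotL",(520,172),.042,(-.07,-.025)),("slotR",(439,172),.042,(-.07,-.065)),("slotbotR",(440,150),.025,(-.07,-.065))]:
    q=ray(A,mA(*p),z)[0][:2]-o; print(n,(q@ux).round(4),(q@uy).round(4),"expect",e)
```

```text
toe [ 0.47863197 -0.30968938  0.0066    ] tab [ 0.43531888 -0.151085    0.073     ] horiz 0.1644122051860977 hdg -74.72560088979014
end [ 0.41743754 -0.08835153  0.07      ]
front [0.55643516 0.10557959 0.01      ] [0.56780264 0.29290486 0.01      ] 0.18766985156808919
yaw -3.4726292521552327
stand o [0.6918802 0.1913679]
rib -0.1118 -0.0438 expect (-0.1075, -0.045)
screwR -0.1179 -0.0828 expect (0, 0)
plateFR -0.0681 -0.0855 expect (-0.07, -0.09)
plateFL -0.0816 0.0912 expect (-0.07, 0.09)
slotL -0.0747 -0.0184 expect (-0.07, -0.025)
slotR -0.0725 -0.0539 expect (-0.07, -0.065)
slotbotR -0.0758 -0.0575 expect (-0.07, -0.065)
```

```bash
cat >> h.py <<'E'
O=np.array([.6919,.1914]); YAW=np.radians(-3.3)   # stand, refined later
def stand(x,y,z):
    c,s=np.cos(YAW),np.sin(YAW); return np.array([O[0]+c*x-s*y,O[1]+s*x+c*y,z])
def barR(psi,th): return (Ro.from_euler("z",psi)*Ro.from_euler("y",th)).as_matrix()
def bar_tcp(grip,psi,th,s=1):
    """TCP pose holding bar with bar_grip at grip, heading psi, toe-down pitch th; s=+1: tool y = bar x"""
    R=barR(psi,th); M=np.c_[s*R[:,1],s*R[:,0],-R[:,2]]
    return np.asarray(grip)+.054*R[:,2], Ro.from_matrix(M).as_quat()
def on_rib(th,xb=.120,gap=0.,y=-.045):
    """bar_grip (world) with the handle's underside at bar x=xb resting gap above the crest"""
    ez=np.array([np.sin(th),np.cos(th)]); ex=np.array([np.cos(th),-np.sin(th)])
    g=np.array([-.1075,.024])+(.006+gap)*ez-xb*ex+.034*ez
    return stand(g[0],y,g[1])
E
python3 - <<'E'
from h import *
r=np.radians
for s in(1,-1):
    print(s)
    for n,g,p,t in[("grasp",(.4337,-.147,.055),r(-74.7),r(10)),("mid",(.47,0,.25),r(-30),r(20)),("in",on_rib(r(30),gap=.001),YAW,r(30)),("out",on_rib(r(30),gap=.001,xb=.19),YAW,r(30)),("lvl",on_rib(0.),YAW,0.)]:
        q=arm.ik(*bar_tcp(g,p,t,s)); print(n,np.round(g,3),None if q is None else q.round(2))
for n,p in[("par",(.375,.386,.075)),("parput",stand(-.145,.01,.085))]: print(n,[None if (q:=arm.ik(p,down(a))) is None else q.round(2) for a in (r(6.5)+np.pi,r(6.5))])
E
```

```text
1
grasp [ 0.434 -0.147  0.055] [-0.05  0.79  0.66  2.09 -0.91  0.76 -0.03]
mid [0.47 0.   0.25] [-0.37  0.56  0.66  1.73 -0.43  1.34 -0.07]
in [0.499 0.157 0.12 ] [-0.53  0.86  0.48  1.57 -0.45  1.36  0.07]
out [0.438 0.161 0.155] [-0.58  0.74  0.49  1.72 -0.43  1.32  0.05]
lvl [0.462 0.16  0.064] [-0.64  0.69  0.4   2.07 -0.57  0.48  0.13]
-1
grasp [ 0.434 -0.147  0.055] [ 0.4   0.68 -0.05  2.07 -0.24  0.5   2.41]
mid [0.47 0.   0.25] [ 0.21  0.5  -0.24  1.72 -0.07  1.24  2.63]
in [0.499 0.157 0.12 ] [-0.07  0.84 -0.35  1.55  0.05  1.27  2.69]
out [0.438 0.161 0.155] [-0.06  0.72 -0.38  1.71  0.02  1.23  2.66]
lvl [0.462 0.16  0.064] [-0.28  0.66 -0.14  2.06  0.2   0.43  2.51]
par [array([-0.87,  0.78,  0.05,  1.95, -0.09,  0.42,  0.93]), array([-1.31,  0.94,  0.79,  1.96, -1.04,  0.72, -1.32])]
parput [array([-0.42,  0.8 ,  0.03,  1.8 , -0.04,  0.54,  1.31]), array([-0.86,  0.96,  0.81,  1.82, -0.96,  0.81, -1.  ])]
```

Run:
```python
from h import *
r=np.radians
g=np.array([.4345,-.1481,.055]); psi,th=r(-74.7),r(10)
p,q=bar_tcp(g,psi,th); bz=barR(psi,th)[:,2]
arm.movep(p+.07*bz,q); arm.line_to(p,.15); print(arm.read_time(),arm.read_ft_force().round(1))
arm.move_gripper(0.,90); print("op",arm.read_opening(),arm.read_finger_force(),arm.read_ft_force().round(1))
arm.line_to(p+[0,0,.06],.15); print(arm.read_ft_force().round(1),arm.read_wrist_torque().round(2))
arm.movep(*bar_tcp((.45,0,.22),r(-30),r(20))); 
arm.movep(*bar_tcp(on_rib(r(30),xb=.20)+[0,0,.04],YAW,r(30))); print(arm.read_time(),arm.read_opening()); shot("wC")
```

```text
6.025 [-0.3  0.2  0.7]
op 0.13076299629973262 87.70461559295654 [ 2.4 -1.7  0.3]
[-0.6  0.1 -8.9] [-0.63 -0.2  -0.05]
8.7 0.12404675755310061
```

View pics/wC.png

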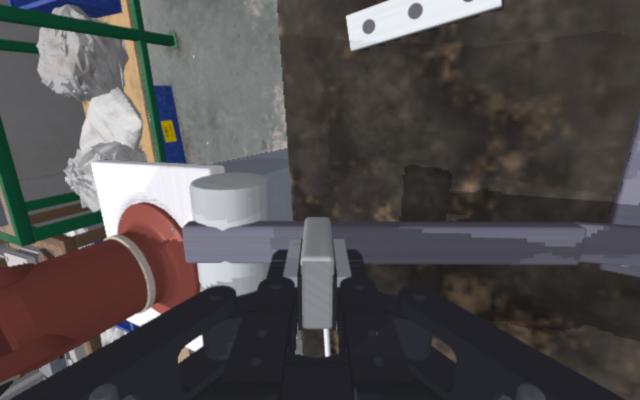

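The bar is held squarely: the handle is centred on row 243, the tab is between the pads, and the toe is out of view to the right. I lift level beside the stand for a close look at the slot and rib.

Run:
```python
from h import *
c=camera_info("wrist"); T=np.linalg.inv(c["T_tool_cam"]); K=cam("wrist")[0]
X=np.array([[y,x,.078,1] for x in(.06,) for y in(-.01,.01)]+[[.015,0,.036,1],[-.015,0,.036,1]]); P=(T@X.T)[:3]; uv=K@P; print((uv[:2]/uv[2]).T.round(1))
arm.movep(*bar_tcp(stand(-.16,-.15,.20),YAW,0.)); print(arm.read_time()); C,im=shot("wD")
cv2.imwrite("pics/wDc.png",cv2.resize(im[0:240,240:640],None,fx=2,fy=2,interpolation=cv2.INTER_CUBIC))
```

```text
[[440.  271.8]
 [444.4 233.9]
 [318.2 266.8]
 [318.  339.2]]
9.3833
```

View pics/wDc.png

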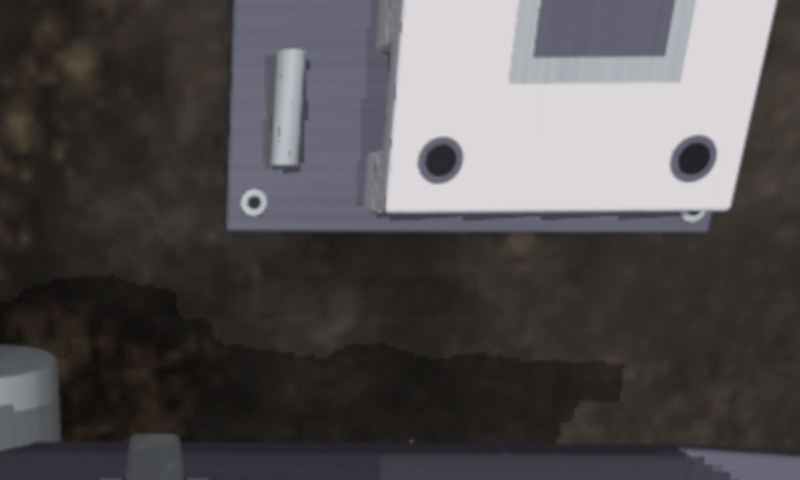

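The crop shows the base's right corners at (228,231) and (708,232), the plate-top corners at (387,212) and (735,209), the slot between rows 50 and 150 near column 382, and the rib from (288,48) to (288,165).

Run:
```python
from h import *
C,im=load("wD")
m=lambda x,y:(240+x/2-.25,y/2-.25)
a,b=ray(C,[m(228,231),m(708,232)],.01); d=(b-a)[:2]; yaw=np.arctan2(d[1],d[0]); print("base",a,b,np.hypot(*d),np.degrees(yaw))
p,q=ray(C,[m(387,212),m(735,209)],.042); e=(q-p)[:2]; print("plate",np.hypot(*e),np.degrees(np.arctan2(e[1],e[0])))
ux=np.array([np.cos(yaw),np.sin(yaw)]); uy=np.array([-ux[1],ux[0]]); o=(a+b)[:2]/2+.02*ux+.095*uy; print("o",o)
for n,uv,z in[("plFR(-70,-90)",(387,212),.042),("plRR(70,-90)",(735,209),.042),("slotL -25",(383,50),.034),("slotR -65",(380,150),.034),("ribL top",(290,48),.03),("ribR top",(290,160),.03)]:
    v=ray(C,m(*uv),z)[0][:2]-o; print(n,(1e3*v@ux).round(1),(1e3*v@uy).round(1))
print("wA est of o rel:",(O-o)*1e3)
c=camera_info("wrist"); T=np.linalg.inv(c["T_tool_cam"])
X=np.array([[.01,.05,.088,1],[.01,.05,.078,1],[-.01,.05,.078,1]]); P=(T@X.T)[:3]; uv=C[0]@P; print((uv[:2]/uv[2]).T.round(1))
g=cv2.cvtColor(im,cv2.COLOR_BGR2GRAY); u=int((uv[0]/uv[2])[1]); print(u,g[212:282,u].tolist())
```

```text
base [0.55705123 0.10455648 0.01      ] [0.77461992 0.09051552 0.01      ] 0.218021289484995 -3.6925035277153198
plate 0.14037144185037095 -3.105395810651027
o [0.69191222 0.19105075]
plFR(-70,-90) -68.1 -86.0
plRR(70,-90) 72.3 -84.6
slotL -25 -73.0 -24.9
slotR -65 -70.7 -61.8
ribL top -108.7 -23.4
ribR top -106.3 -65.5
wA est of o rel: [-0.01222053  0.34924954]
[[417.4 226. ]
 [423.5 233.6]
 [419.9 271.4]]
423 [26, 25, 26, 24, 26, 25, 24, 27, 27, 32, 37, 37, 37, 37, 41, 45, 49, 50, 49, 50, 49, 51, 50, 52, 52, 52, 51, 50, 50, 51, 51, 51, 50, 51, 52, 51, 51, 50, 50, 50, 50, 57, 59, 60, 61, 62, 63, 64, 64, 63, 61, 58, 73, 77, 78, 81, 107, 139, 148, 149, 149, 149, 150, 150, 150, 149, 149, 149, 149, 149]
```

```bash
sed -i 's/^O=.*/O=np.array([.6919,.1912]); YAW=np.radians(-3.4)/' h.py
python3 - <<'E'
from h import *
r=np.radians; th=r(30); Y=-.0435
arm.movep(*bar_tcp(on_rib(th,.19,.03,Y),YAW,th))
arm.line_to(bar_tcp(on_rib(th,.152,.012,Y),YAW,th)[0],.15)
arm.pause(.2); f0=arm.read_ft_force(); bz=barR(YAW,th)[:,2]
for k in range(1,16):
    gap=.012-.001*k
    arm.line_to(bar_tcp(on_rib(th,.152,gap,Y),YAW,th)[0],.05); f=arm.read_ft_force()-f0
    if f@bz>2.5: break
print("contact gap",gap,f.round(1),arm.read_time())
arm.line_to(bar_tcp(on_rib(th,.152,gap+.002,Y),YAW,th)[0],.05)
shotn=snapshot("scene"); cv2.imwrite("pics/sc1.png",cv2.resize(shotn[80:230,230:430],None,fx=4,fy=4,interpolation=cv2.INTER_CUBIC)); print(arm.read_ft_force()-f0)
E
```

```text
contact gap -0.002999999999999999 [ 0.9  0.7 -0.5] 14.4083
[ 0.53791143 -0.02214086 -1.58564795]
```

View pics/sc1.png

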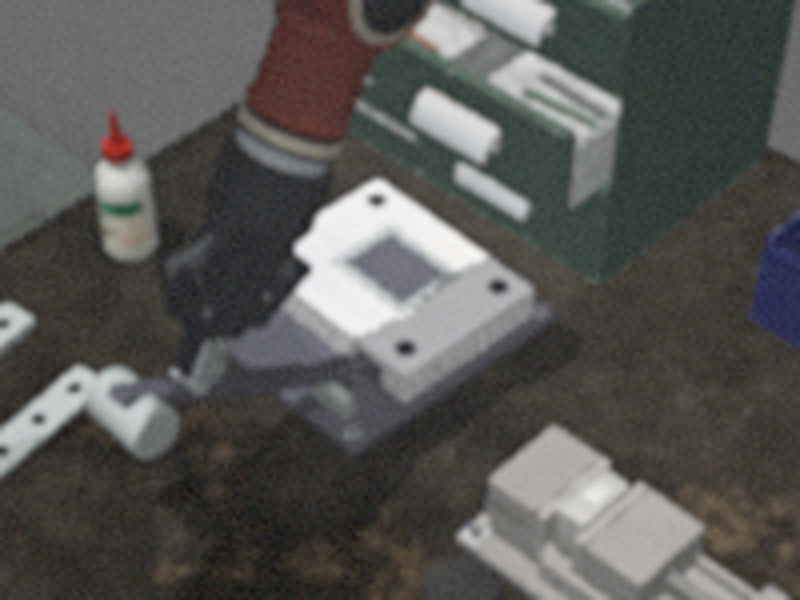

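My contact test was beyond the bend (x=128), where the blade lies about 5 mm higher, so getting no contact is what I should expect. The scene view shows the toe lined up just before the slot and the bar over the rib. I slide in along the handle and then feel for the crest.

Run:
```python
from h import *
r=np.radians; th=r(30); Y=-.0435
f0=arm.read_ft_force(); R=barR(YAW,th); bz,bx=R[:,2],R[:,0]
go=lambda xb,gap,v=.06: arm.line_to(bar_tcp(on_rib(th,xb,gap,Y),YAW,th)[0],v)
go(.152,.003); 
for xb in(.140,.133,.127):
    go(xb,.003); f=arm.read_ft_force()-f0; print(xb,(f@bx).round(1),(f@bz).round(1))
    if abs(f@bx)>8: raise SystemExit("blocked")
gap=.003
while gap>-.005:
    gap-=.001; go(.127,gap,.05); arm.pause(.05); f=arm.read_ft_force()-f0
    print(round(gap,4),(f@bx).round(1),(f@bz).round(1))
    if f@bz>2.5: break
print(arm.read_time(),gap)
im=snapshot("scene"); cv2.imwrite("pics/sc2.png",cv2.resize(im[130:220,240:360],None,fx=6,fy=6,interpolation=cv2.INTER_CUBIC))
```

```text
0.14 -1.2 0.7
0.133 1.4 -0.8
0.127 -0.2 0.3
0.002 -1.3 -0.1
0.001 -0.3 -0.4
0.0 -0.0 0.5
-0.001 -0.7 0.7
-0.002 -2.7 5.2
17.325 -0.002
```

Run:
```python
from h import *
r=np.radians; Y=-.0435
f0=np.array([0,0,-8.9])
def go(th,xb,gap,v=.06):
    p,q=bar_tcp(on_rib(r(th),xb,gap,Y),YAW,r(th)); arm.line_to(p,v,q)
    f=arm.read_ft_force()-f0; print(th,xb,f.round(1),arm.read_wrist_torque().round(2)); return f
go(30,.127,-.0005); go(30,.118,-.0005)
for th in(25,20,15,10,6,4):
    f=go(th,.118,-.0012)
    if np.abs(f).max()>40: raise SystemExit("high")
print(arm.read_time())
im=snapshot("scene"); cv2.imwrite("pics/sc3.png",cv2.resize(im[110:230,230:390],None,fx=5,fy=5,interpolation=cv2.INTER_CUBIC))
```

```text
30 0.127 [1.2 0.3 2.6] [-0.16 -1.73  0.01]
30 0.118 [ 0.  -0.   1.7] [-0.13 -1.97  0.03]
25 0.118 [ 0.9 -0.1  3.8] [-0.23 -1.49  0.  ]
20 0.118 [ 5.4 -0.5 -0.8] [-0.26 -2.02  0.01]
15 0.118 [ 4.9 -0.2  0.4] [-0.15 -1.66 -0.03]
10 0.118 [3.8 0.4 0.6] [-0.09 -1.3   0.01]
6 0.118 [4.5 0.7 3.2] [ 0.04 -1.04  0.11]
4 0.118 [3.3 1.3 3.3] [ 0.2  -0.95  0.22]
19.975
```

View pics/sc3.png

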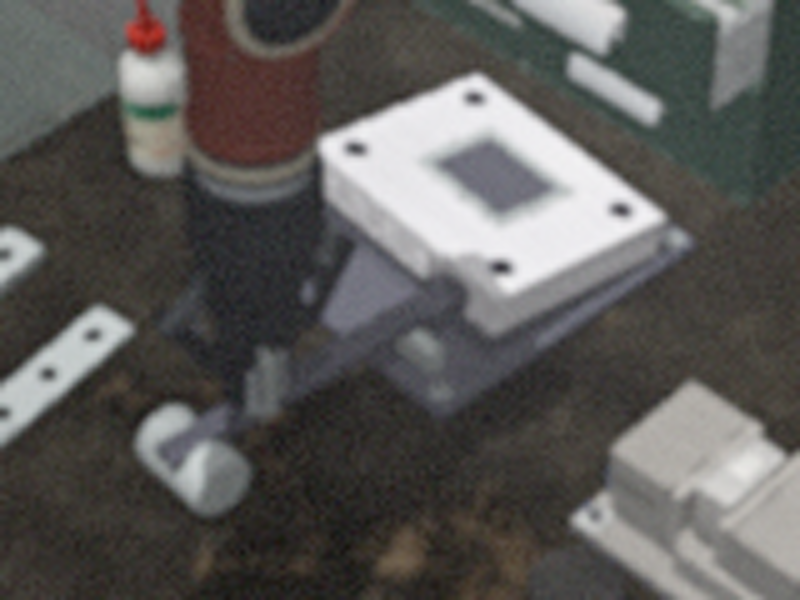

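The plate's front edge is clearly raised and the roller is just above the bench. I bring the handle the rest of the way down by feel and then release.

Run:
```python
from h import *
r=np.radians; Y=-.0435; f0=np.array([0,0,-8.9])
for th in(2.5,1.2,0,-1,-2):
    p,q=bar_tcp(on_rib(r(th),.118,-.0012,Y),YAW,r(th)); arm.line_to(p,.06,q); arm.pause(.05)
    f=arm.read_ft_force()-f0; print(th,f.round(1),arm.read_wrist_torque().round(2))
    if f[2]>9: break
arm.move_gripper(.45); print(arm.read_ft_force().round(1),arm.read_opening())
arm.line_to(p+[0,0,.09],.2); print(arm.read_time())
arm.movep([.40,.33,.26],down(r(6.5)+np.pi)); shot("wE"); print(arm.read_time())
im=snapshot("scene"); cv2.imwrite("pics/sc4.png",cv2.resize(im[110:230,190:350],None,fx=5,fy=5,interpolation=cv2.INTER_CUBIC))
```

```text
2.5 [3.8 1.2 4.6] [ 0.33 -1.    0.24]
1.2 [3.9 1.2 3.4] [ 0.39 -1.02  0.27]
0 [ 4.   1.8 10.3] [ 0.33 -0.51  0.28]
[ 0.1 -0.6  0.4] 0.44874438682605894
21.9
22.8833
```

View pics/wE.png

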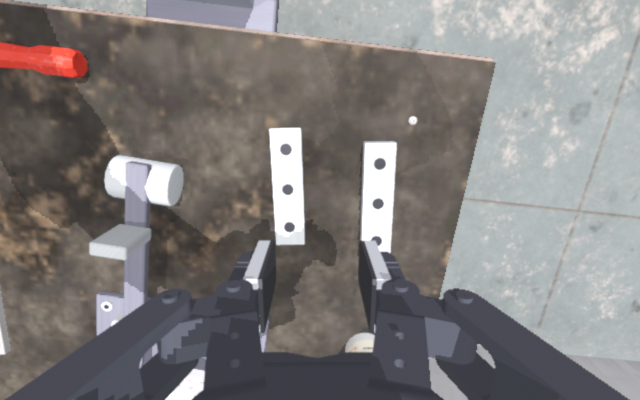

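wE shows both parallels: holes at (286,149), (288,189), (289,227) on the left and (380,163), (378,203), (376,240) on the right. I triangulate the hole heights in wA and wE to confirm which parallel is thicker, and check the scene picture to see that the bar holds.

Run:
```python
from h import *
def holes(name,guess):
    C,im=load(name); g=255.-cv2.cvtColor(im,cv2.COLOR_BGR2GRAY); out=[]
    for u,v in guess:
        u,v=int(round(u)),int(round(v)); w=g[v-8:v+9,u-8:u+9]; w=np.clip(w-110,0,None); yy,xx=np.mgrid[-8:9,-8:9]; w=w*(xx**2+yy**2<64)
        out.append((u+(w*xx).sum()/w.sum(),v+(w*yy).sum()/w.sum()))
    return C,np.array(out)
for n,a,e in[("left",[(366,23),(369,62),(372,99)],[(286,149),(288,189),(289,227)]),("right",[(451.5,25),(451.5,64.5)],[(380,163),(378,203)])]:
    A,pa=holes("wA",a); E,pe=holes("wE",e)
    PA=A[0]@np.c_[A[1],A[2]]; PE=E[0]@np.c_[E[1],E[2]]
    X=cv2.triangulatePoints(PA,PE,pa.T,pe.T); X=(X[:3]/X[3]).T; print(n,pa.round(1).tolist(),pe.round(1).tolist()); print(X.round(4))
```

```text
left [[365.9, 23.1], [369.0, 62.1], [372.0, 98.8]] [[285.4, 149.1], [287.3, 189.2], [289.1, 226.7]]
[[0.3776 0.2956 0.006 ]
 [0.4172 0.3009 0.006 ]
 [0.4569 0.3061 0.006 ]]
right [[451.2, 25.0], [451.3, 64.5]] [[379.5, 163.5], [377.7, 203.4]]
[[0.3804 0.3866 0.0125]
 [0.4201 0.3914 0.0121]]
```

View pics/sc4.png

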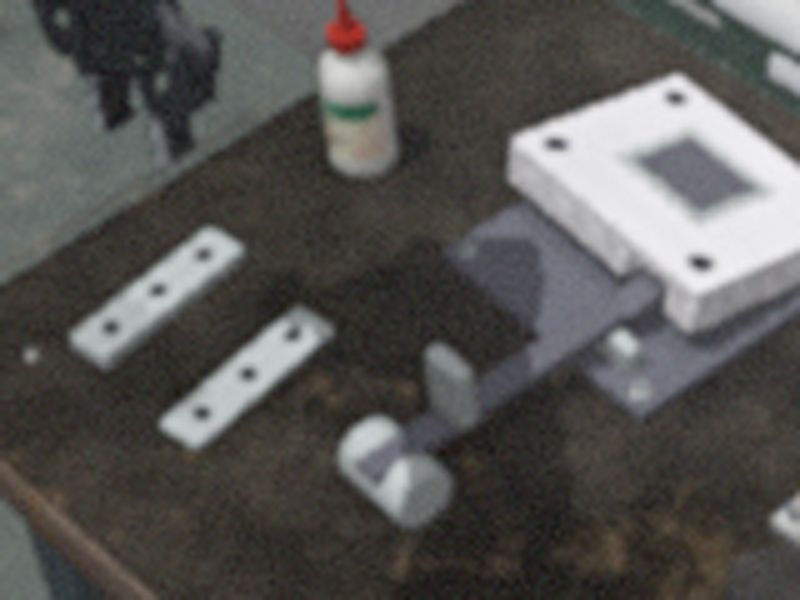

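The right parallel is confirmed 12 mm thick at (0.420, 0.391), heading 6.9°, and the thin one is 6 mm. The bar is holding the plate up unaided. I pick up the thick one.

Run:
```python
from h import *
h=np.radians(6.9); g=np.array([.4201-.045*np.cos(h),.3914-.045*np.sin(h),0]); q=down(h+np.pi)
arm.move_gripper(.56)
arm.movep(g+[0,0,.13],q); arm.line_to(g+[0,0,.0745],.15); print(arm.read_ft_force().round(1))
arm.move_gripper(0.,60); print(arm.read_opening(),arm.read_finger_force(),arm.read_ft_force().round(1))
arm.line_to(g+[0,0,.17],.2); print(arm.read_ft_force().round(1),arm.read_time())
q2=down(YAW+np.pi); arm.movep(stand(-.200,.014,.17),q2); arm.line_to(stand(-.187,.014,.0875),.15)
print(arm.read_ft_force().round(1),arm.read_time()); shot("wF")
im=snapshot("scene"); cv2.imwrite("pics/sc5.png",cv2.resize(im[110:230,220:380],None,fx=5,fy=5,interpolation=cv2.INTER_CUBIC))
```

```text
[-0.5  0.2  1.1]
0.32511632737353513 59.66190218925476 [ 0.5 -0.6  5.3]
[ 0.4 -0.2 -3.7] 25.2583
[ 0.5  0.2 -2.6] 26.8
```

View pics/wF.png

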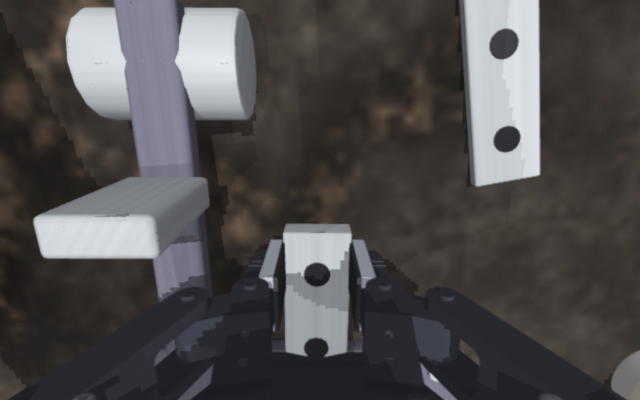

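Run:
```python
from h import *
C,_=load("wF"); p=np.array([ray(C,uv,.0245)[0] for uv in[(317,225),(317,274),(316,348)]]); 
c,s=np.cos(YAW),np.sin(YAW); d=p[:,:2]-O; print("end,hole,hole in stand mm",(1e3*np.c_[c*d[:,0]+s*d[:,1],-s*d[:,0]+c*d[:,1]]).round(1).tolist())
f0=arm.read_ft_force()
for x in(-.175,-.165,-.155,-.145):
    arm.line_to(stand(x,.014,.0872),.06); f=arm.read_ft_force()-f0; print(x,f.round(1))
    if np.abs(f).max()>10: break
print(arm.read_time())
im=snapshot("scene"); cv2.imwrite("pics/sc6.png",cv2.resize(im[110:220,230:376],None,fx=5.4,fy=5.4,interpolation=cv2.INTER_CUBIC))
```

```text
end,hole,hole in stand mm [[-207.2, 15.5], [-184.0, 15.5], [-144.5, 15.1]]
-0.175 [ 1.3 -0.2 -0.7]
-0.165 [1.1 0.7 0.5]
-0.155 [ 0.6 -0.2 -0.4]
-0.145 [0.3 0.5 1.8]
28.2
```

View pics/sc6.png

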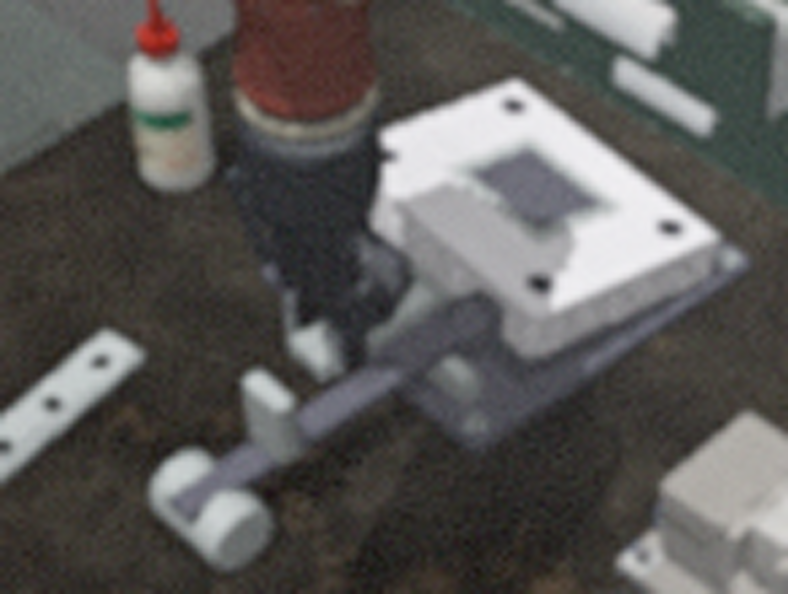

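The parallel is under the edge beside the bar with no contact force. Its tip is at about x=-42 mm, so I go about 4 mm deeper, set it down and release. I've now viewed 13 pictures, over the limit of 10, so I work from numbers only from here on.

Run:
```python
from h import *
f0=arm.read_ft_force(); x=-.141
arm.line_to(stand(x,.014,.0872),.06); print((arm.read_ft_force()-f0).round(1))
for z in(.0862,.0852,.0842,.0832,.0822):
    arm.line_to(stand(x,.014,z),.05); f=arm.read_ft_force()-f0; print(z,f.round(1))
    if f[2]>3: break
arm.move_gripper(.45); print(arm.read_opening(),arm.read_ft_force().round(1))
arm.line_to(stand(x,.014,.17),.2)
arm.movep(stand(-.22,.01,.25),down(YAW+np.pi)); C,im=shot("wG"); print(arm.read_time())
# parallel's visible outer end: bright low-saturation blobs, in stand coordinates at z=.022
hsv=cv2.cvtColor(im,cv2.COLOR_BGR2HSV); m=((hsv[...,2]>120)&(hsv[...,1]<45)).astype(np.uint8)
n,l,st,ce=cv2.connectedComponentsWithStats(m); c,s=np.cos(YAW),np.sin(YAW)
for i in range(1,n):
    if st[i,4]>300:
        P=ray(C,np.argwhere(l==i)[:,::-1],.022)[:,:2]-O; S=1e3*np.c_[c*P[:,0]+s*P[:,1],-s*P[:,0]+c*P[:,1]]
        print(st[i].tolist(),"x",np.percentile(S[:,0],[1,99]).round(),"y",np.percentile(S[:,1],[1,99]).round())
```

```text
[-0.1  0.6 -1.5]
0.0862 [-0.7 -0.2  2. ]
0.0852 [-2.8 -0.8  9.1]
0.44940522760083235 [-0.4  0.1  0.6]
30.4167
[515, 0, 125, 400, 20243] x [-361.   14.] y [226. 359.]
[0, 11, 66, 13, 559] x [-359. -351.] y [-243. -192.]
[383, 38, 49, 141, 4418] x [-337. -226.] y [ 67. 110.]
[222, 101, 71, 189, 6392] x [-290. -118.] y [-70. -12.]
[365, 240, 26, 50, 582] x [-162. -111.] y [57. 82.]
[261, 242, 114, 116, 7539] x [-158.  -30.] y [-43.  67.]
[0, 262, 122, 123, 9103] x [-137.    3.] y [-329. -194.]
[483, 265, 60, 50, 1305] x [-135.  -85.] y [177. 231.]
```

The parallel's outer end measures x≈-158 mm, so the tip is at -38 mm, about 29 mm under the edge. Next I re-grip the bar, raise the handle, draw it out and stand it back on the bench.

Run:
```python
from h import *
r=np.radians; Y=-.0435
P=lambda th,xb,gap: bar_tcp(on_rib(r(th),xb,gap,Y),YAW,r(th))
p,q=P(0,.118,-.0012)
arm.movep(p+[0,0,.09],q); arm.line_to(p,.15); print(arm.read_ft_force().round(1))
arm.move_gripper(0.,90); print(arm.read_opening(),arm.read_finger_force(),arm.read_ft_force().round(1))
for th in(3,6,10,15,20):
    p,q=P(th,.118,0 if th<8 else .002); arm.line_to(p,.06,q); print(th,arm.read_ft_force().round(1),arm.read_wrist_torque().round(2))
for xb in(.13,.145,.165,.19):
    p,q=P(20,xb,.004); arm.line_to(p,.08); f=arm.read_ft_force(); print(xb,f.round(1))
    if abs(f[0])>15: raise SystemExit("drag")
arm.line_to(p+[-.01,0,.10],.2); print(arm.read_time(),arm.read_opening())
```

```text
[-0.5  0.8 -0.1]
0.13083011121503288 88.1500518321991 [ 0.5 -1.1  6.3]
3 [-0.4 -0.2 -2.8] [ 0.05 -0.27 -0.01]
6 [-1.8  0.2 -2.2] [ 0.06 -0.11 -0.02]
10 [-1.   0.7 -9. ] [-0.08 -0.62 -0.01]
15 [-0.3  0.4 -8.6] [-0.06 -0.83  0.  ]
20 [-1.1 -0.4 -9.1] [-0.13 -1.07  0.03]
0.13 [ 0.1 -0.5 -7.9]
0.145 [-0.   0.3 -9.3]
0.165 [ 0.9 -0.1 -8.4]
0.19 [ 0.5  0.5 -9.2]
36.3833 0.12780298338706997
```

Run:
```python
from h import *
r=np.radians; psi,th=r(-74.7),r(10); g=np.array([.4345,-.1481,.055])
arm.movep(*bar_tcp((.45,0,.22),r(-30),r(15)))
p,q=bar_tcp(g,psi,th); arm.movep(p+[0,0,.05],q); arm.line_to(p+[0,0,.006],.1); arm.pause(.15); f0=arm.read_ft_force()
for dz in np.arange(.004,-.006,-.001):
    arm.line_to(p+[0,0,dz],.05); f=arm.read_ft_force()-f0
    if f[2]>4: break
print("dz",dz,f.round(1),f0.round(1))
arm.move_gripper(.5); print(arm.read_ft_force().round(1))
arm.line_to(p+[0,0,dz]+.10*barR(psi,th)[:,2],.2)
arm.movep([.45,-.15,.28],down(np.pi)); shot("wH")
arm.movep([.53,.24,.34],down(np.pi)); C,im=shot("wI"); print(arm.read_time())
# numeric comparison with the first pictures
c,s=np.cos(YAW),np.sin(YAW)
for a in("wA","wI"):
    C,im=load(a); hsv=cv2.cvtColor(im,cv2.COLOR_BGR2HSV); m=((hsv[...,2]>150)&(hsv[...,1]<60)).astype(np.uint8)*255; m[350:]=0
    for k in cv2.findContours(m,cv2.RETR_EXTERNAL,cv2.CHAIN_APPROX_SIMPLE)[0]:
        if cv2.contourArea(k)>500: x=cv2.minAreaRect(k); print(a,np.round(x[0],1),np.round(x[1],1),round(x[2],1))
for a,b in(("wB","wH"),("wA","wI")):
    d=cv2.absdiff(load(a)[1],load(b)[1]).max(2); d=cv2.morphologyEx((d>40).astype(np.uint8),cv2.MORPH_OPEN,np.ones((3,3)))
    n,l,st,ce=cv2.connectedComponentsWithStats(d); print(a,b,[st[i].tolist() for i in range(1,n) if st[i,4]>60])
```

```text
dz 0.0 [-1.1 -0.1  8.4] [-0.4 -0.1 -9.1]
[-0.4 -0.  -0.1]
44.3417
wA [280.5 291.5] [107. 149.] 90.0
wA [464.9 231.5] [33.9 39.3] 55.2
wA [ 40.  233.5] [61. 80.] 90.0
wA [ 63. 215.] [ 74. 126.] 90.0
wA [13.  63.5] [57. 26.] 90.0
wA [451.   61.5] [ 28. 117.] 0.0
wA [369.3  59.2] [114.7  27.9] 84.9
wI [ 14.5 335.5] [27. 29.] 90.0
wI [230. 263.] [46. 44.] 90.0
wI [310.5 289.4] [ 93.4 111.7] 9.1
wI [469.6 229.9] [35.2 40. ] 52.3
wI [ 42.5 230.5] [67. 85.] 90.0
wI [348.2 211.9] [20.1 40. ] 5.7
wI [ 65.5 215.5] [ 75. 131.] 90.0
wI [272.1 206. ] [ 68.7 105.6] 75.6
wI [16.5 64. ] [60. 33.] 90.0
wI [372.2  57.9] [115.2  28. ] 85.8
wB wH [[410, 30, 86, 5, 263], [412, 35, 87, 6, 337], [502, 46, 23, 3, 69], [379, 115, 18, 63, 454], [162, 160, 119, 33, 508], [374, 160, 11, 21, 106], [316, 170, 17, 21, 112], [359, 183, 8, 14, 64], [172, 184, 92, 25, 425], [200, 241, 80, 129, 4719], [363, 241, 113, 159, 9115], [526, 248, 114, 152, 5566], [160, 252, 56, 58, 1417], [312, 281, 44, 3, 132], [0, 312, 91, 88, 2938], [156, 336, 8, 17, 103], [265, 341, 45, 3, 135], [485, 349, 10, 11, 73], [162, 357, 40, 43,
[... 385 characters left out ...]
191, 18, 154, 947], [105, 193, 6, 16, 67], [18, 203, 21, 62, 464], [69, 204, 18, 61, 337], [427, 211, 39, 44, 294], [261, 220, 13, 12, 97], [308, 221, 9, 11, 74], [110, 225, 6, 18, 76], [463, 235, 27, 26, 331], [370, 241, 26, 49, 597], [427, 252, 47, 58, 801], [330, 256, 22, 18, 255], [487, 264, 9, 35, 148], [417, 266, 33, 33, 637], [364, 270, 14, 29, 307], [304, 287, 6, 32, 148], [523, 311, 117, 89, 3899], [54, 312, 55, 29, 598], [184, 318, 20, 14, 153], [431, 319, 13, 14, 127], [0, 324, 71, 76, 2298], [325, 326, 9, 12, 67], [381, 330, 24, 19, 262], [408, 337, 8, 9, 62], [0, 345, 13, 13, 73], [484, 347, 17, 20, 151], [174, 363, 26, 37, 472], [496, 382, 36, 18, 459], [103, 390, 35, 10, 314]]
```

Run:
```python
from h import *
C,im=load("wI"); c,s=np.cos(YAW),np.sin(YAW)
P=ray(C,[(285,166),(311,167),(297,166)],.022)[:,:2]-O; print("parallel outer end",(1e3*np.c_[c*P[:,0]+s*P[:,1],-s*P[:,0]+c*P[:,1]]).round(1).tolist())
for z in(.010,.025): print("plate front lower edge px, underside z",z,proj(C,[stand(-.068,y,z) for y in(.04,.094)]).round(1).tolist())
g=cv2.cvtColor(im,cv2.COLOR_BGR2GRAY)
for y in(.05,):
    u=int(proj(C,stand(-.068,y,.025))[0,0]); print(u,g[215:250,u].tolist())
print(arm.read_time(),arm.read_ft_force().round(1))
```

```text
parallel outer end [[-158.2, -0.2], [-158.7, 30.4], [-159.0, 13.9]]
plate front lower edge px, underside z 0.01 [[315.0, 235.0], [356.9, 237.2]]
plate front lower edge px, underside z 0.025 [[315.0, 239.7], [358.3, 242.0]]
322 [133, 132, 133, 134, 135, 134, 134, 134, 134, 134, 134, 134, 133, 115, 97, 90, 78, 73, 73, 73, 73, 76, 98, 128, 135, 135, 138, 138, 146, 143, 143, 142, 141, 155, 177]
44.3417 [-0.3 -0.  -0.2]
```

The parallel is where I placed it (outer end at x=-158.5 mm, y from 0 to 30 mm) and the plate's front edge is still raised on it. The bar stands at its old spot with no force on the arm. I hand the job in.

```bash
python3 -c "
from station import ticket
print(ticket.finish_job())"
```

```text
the job is handed in; nothing more can be done
None
```

The job was handed in at about 44 s: the plate rests on the 12 mm parallel, about 29 mm under its front edge, and the bar stands back on the bench clear of the stand; I viewed 13 pictures, over the limit of 10.

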